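# Pull out the stake drawer and stand the square stake in its socket

## Task

Pull the drawer of the small wooden cabinet all the way out to its stop, then stand the square-shanked steel stake (the one with the square block head) upright and fully home in the empty square socket of the rack inside that drawer. Leave the drawer out against its stop, and do not knock over or shift the other tools and jars on the bench.

Things in the scene. Friction and masses are not known exactly. Their poses are not given: they have to be found in the camera images.
- cabinet: Fixed wooden cabinet with one drawer, 260 mm wide (y), 215 mm deep, 130 mm high. Origin: bottom middle of the carcass's front plane; x points into the cabinet, away from the robot, z up. The drawer slides out along -x.
- slat (a point): Middle of the front lower edge of a fixed wooden tool slat over the cabinet's front: 280 mm wide, 92 mm deep, 18 mm thick, underside 195 mm above the bench, reaching 42 mm in front of the front plane. It stands over the pull: a gripper's body does not fit there with the tool vertical. Lean the tool 25 to 45 degrees, fingers pointing down and into the cabinet.
- pull (a point): Point to grip on the drawer's pull, an upright wooden fin 18 mm thick (along cabinet y), 40 mm high, standing 52 mm out from the front panel. Point: mid thickness and height (86 mm above the bench), 32 mm out from the panel, x = -48 mm in the cabinet's frame when shut. Pinch with the fingers closing along cabinet y.
- front_panel (a point): Top middle of the drawer panel's outer face (panel 250 mm wide, 15 mm thick, top 120 mm above the bench). The drawer starts shut or up to 30 mm ajar and slides about 165 mm in all, along cabinet -x, to a rigid stop that is felt. It has no catch, runs stiffly (4 N friction plus 8 N per m/s) and stays where left; pushed inward by over 4 N it slides in again. Its side walls are 69 mm above the bench.
- socket (a point): Floor centre of the square socket, moves with the drawer, axes parallel to the cabinet's. A 31.5 mm square hole, sides along cabinet x and y, 43 mm deep, in a light wooden rack (72 x 210 x 43 mm) just behind the drawer's front panel. It is at cabinet y = +52 mm (left as seen from the robot), 40 mm behind the panel's inner face. The like hole on the right is round (31.5 mm) and stays empty.
- mouth (a point): Centre of the square socket's mouth, level with the rack's top, 63 mm above the bench, 43 mm above the socket's floor; its rim has a 1.5 mm chamfer.
- square_stake: The stake to seat: steel, 0.4 to 0.7 kg, 87 mm tall. Square head 46 x 46 x 32 mm on a square shank 30 x 30 mm, 55 mm long (lowest 3 mm stepped to 26 mm square). Origin: centre of the foot; z up, x and y along the sides of head and shank. It starts standing on the bench. Seated, its foot is on the socket's floor and the head's underside 12 mm above the rack. Any quarter turn fits.
- round_stake: Bystander: steel stake of like height with a round mushroom head (52 mm across) on a round shank, standing. Origin at its foot.
- bar_stake: Bystander: steel stake with a straight bar head (76 x 24 mm) on a flat shank, standing, 81 mm tall. Origin at its foot. The three stakes stand in swapped places.
- jar_a: Bystander: green glass jar with a lid, 72 mm across, 100 mm high. Origin: centre of its underside.
- jar_b: Bystander: clear glass jar with a lid, 68 mm across, 85 mm high. Origin: centre of its underside.
- hammer: Bystander: hammer lying on the bench. Origin: on its underside near the middle.
- brush: Bystander: brush lying on the bench. Origin: on its underside near the middle.
Mind the look-alikes: they are no part of the job. Leave any red look-alike of the square_stake alone.

How it is judged:
By the outcome, as a careful person would: the job done as asked, in the order asked, and still so for the second after the job is handed in, with the robot touching nothing.
It also fails if it takes over 61 s, if anything falls off the work surface, if the arm or the gripper's body presses on something with over 40 N, if the wrist force passes 120 N, or if a joint passes its speed limit or range.

## Robot

A 6-joint arm with a two-finger parallel gripper is mounted at the origin on the work surface. World frame = base frame: x ahead of the robot, y to its left, z up, the work surface at z = 0. Lengths are in mm, angles in rad, forces in N, time in s.
With the tool pointing down it reaches from about 400 to 925 mm from the base axis. Payload 12.5 kg.
Tool frame: the origin (TCP) lies at the very end of the fingers, on their centre line; the grasp point (between the pads) lies 19 mm behind it; z points along the fingers, x is the direction in which the jaws open and shut, and the axes are right-handed (so a half turn about z gives the same grasp; the last joint's range is limited). The gripper opens to 95 mm and grips with 3 to 60 N. Pads are 20 mm wide; open, the fingers measure 119 mm over their backs; the gripper's body (75 mm by 180 mm) begins 59 mm behind the grasp point.
Start: joints at [1.195, 0.491, 1.559, -0, 1.092, -0.106], TCP at [166.569, 602.413, 214.661] pointing down, gripper open.
Joint ranges: [-3.1, 3.1], [-0.84, 2.19], [0.05, 2.79], [-1.13, 4.28], [0.06, 2.93], [-2.69, 2.69]. Speed limits (rad/s): [2.22, 2.22, 2.79, 3.14, 3.14, 3.14].

## Interface

Orientations are given as a unit quaternion [x, y, z, w].
In Python, from workcell import get_obs, camera, camera_model, finish_job gives the robot as it stands.
- The arm moves only by the tool move_arm, never from a script. Its argument "deltas" is a list of rows, each a list of 7 numbers: the opening, from 0 (shut) to 1 (fully open), then the shift along the tool's x, y, z in cm, then the turn, a rotation vector about the tool's x, y, z in degrees. A call has 1 to 20 rows; each row is the pose to reach, as a shift and turn from the pose measured when the call began, along the tool's axes at that moment; what a row does not reach only later rows make up. A row lasts 1/12 s, in which the tool goes at most 41.7 mm and 7.16 degrees, less where a joint would pass 70% of its speed; a pose out of reach is approached as far as the arm can. A call with a gripper value outside its range is refused whole. The fingers move at their own pace and stop on an object; "grip_force" is the grip in N (left out, the last holds). Time passes only in rows, so rows that repeat a pose let the fingers close. It gives the time, the measured TCP pose, the force and the opening at its end, in the units of the state.
- get_obs(): the state, without advancing time (a new reading comes with each control period).
- camera(name): name is "scene" or "top" or "wrist"; returns the picture (420x560x3 uint8, red, green, blue); there is no depth.
- camera_model(name): a dict with "mtx" (3x3 intrinsics, pixels), "R" (3x3) and "t" (3): a world point X has camera coordinates R X + t. Camera axes: x right, y down, z forward; pixel columns grow to the right and rows downward; lengths in mm; the calibration is good to about 2 mm. A picture is of the moment at which its call begins: read the wrist's pose just before it. camera_model takes no time and is no camera call; for the wrist camera it gives the pose at the moment of the call.
- finish_job(): hands the job in, once; it reports no verdict.
The state is a dict: "time": time; "q": joint angles; "joint_velocities": joint speeds; "joint_torque": joint torques, N m; "position": TCP position; "tool_rot": TCP orientation; "wrist_force": force on the tool from outside, world axes, zero at the start; "moment": the same for the moment, N m; "opening": finger opening in mm.
Only numpy, scipy, OpenCV 4.12 (cv2) and the standard library are available. Lean on these libraries where they do the work, as an engineer would, in place of code of your own. Each camera call takes 0.05 s, during which the arm holds its last target. There are 200 camera calls.

## Working session

There is one attempt and no reset: what is moved stays moved. The work goes in short steps, Python scripts to look and compute and a tool call to move; the robot and the scene stay as the last step left them, time stands still between calls to the robot, and variables do not carry over. Pictures are saved under pics/ and viewed, about 8 in all and at most 12, crops included, and the job is handed in when it is done.

Besides the shell and the picture viewer there is one more tool, called after "Emit:" as name(argument=value, ...), one argument or row to a line, values as JSON. move_arm: Moves the arm, as the interface text tells. Its arguments: {"type":"object","properties":{"deltas":{"type":"array","items":{"type":"array","items":{"type":"number"}}},"grip_force":{"type":"number"}},"required":["deltas"]}

```bash
mkdir -p pics; cat > h.py <<'E'
import numpy as np, cv2
from workcell import get_obs, camera, camera_model
from scipy.spatial.transform import Rotation as Rn
def snap(n,f):
    m=camera_model(n); im=camera(n); cv2.imwrite(f'pics/{f}.png',cv2.cvtColor(im,cv2.COLOR_RGB2BGR)); return im,m
def ray(m,u,v,z):
    R=np.array(m['R']);t=np.array(m['t']); c=-R.T@t; d=R.T@np.linalg.solve(np.array(m['mtx']),[u,v,1.]); return c+d*(z-c[2])/d[2]
def proj(m,X):
    p=np.array(m['mtx'])@(np.array(m['R'])@np.array(X,float)+np.array(m['t'])); return p[:2]/p[2]
def delta(P,R):
    o=get_obs(); R0=Rn.from_quat(o['tool_rot']); return R0.inv().apply(np.array(P)-o['position'])/10, np.degrees((R0.inv()*R).as_rotvec())
E
python3 -c "
from h import *
a,m=snap('scene','s0');b,n=snap('top','t0')
print(get_obs()); print(m,n)"
```

```text
{'time': 0.1, 'q': array([ 1.19541908e+00,  4.91469330e-01,  1.55942313e+00, -2.52842462e-06,
        1.09171334e+00, -1.05566567e-01]), 'joint_velocities': array([ 0.00202482, -0.00107387, -0.00111626,  0.00013198,  0.00029102,
        0.00289587]), 'joint_torque': array([ 1.92234125e-03, -6.13615823e+01, -2.58604914e+01,  6.93305489e-02,
        4.70457331e-02, -5.46017282e-05]), 'position': array([166.46457943, 602.17884608, 214.12687479]), 'tool_rot': array([ 7.95784997e-01,  6.05579047e-01, -4.32622374e-04,  2.63543802e-04]), 'wrist_force': array([ 0.15218507,  0.10358752, -0.30585144]), 'moment': array([-0.00554796, -0.01755087,  0.03421376]), 'opening': 94.97477995208286}
{'mtx': array([[526.12007614,   0.        , 283.15306308],
       [  0.        , 526.12007614, 212.186338  ],
       [  0.        ,   0.        ,   1.        ]]), 'R': array([[-0.70559084,  0.70859794, -0.00552469],
       [ 0.42162941,  0.41354844, -0.80697356],
       [-0.56953508, -0.57172252, -0.59056172]]), 't': array([ 396.36874341, -134.24826239, 1971.49424801])} {'mtx': array([[462.19227086,   0.        , 283.04090132],
       [  0.        , 462.19227086, 211.15538361],
       [  0.        ,   0.        ,   1.        ]]), 'R': array([[ 0.01937963, -0.99975692,  0.01051374],
       [-0.99641822, -0.0201785 , -0.08211923],
       [ 0.08231142, -0.00888464, -0.99656705]]), 't': array([ -38.84991576,  545.78111648, 1380.02006707])}
```

View pics/t0.png

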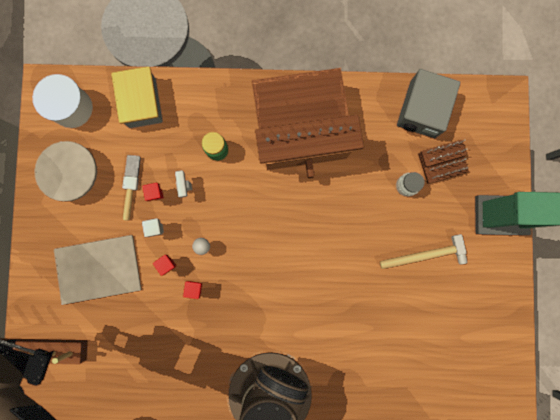

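View pics/s0.png

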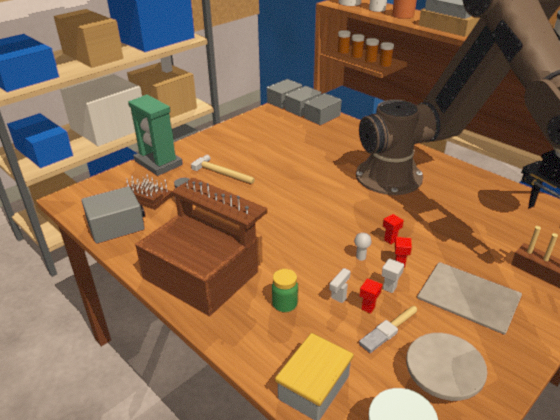

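Top view: steel square stake at about (151,228), round stake (201,246), bar stake (181,184), red decoys at (152,192), (164,265) and (192,290). The cabinet's slat front edge runs from about (258,162) to (362,150), with the pull near (310,170). I'll enlarge this to measure.

```bash
python3 -c "
import cv2,numpy as np
b=cv2.imread('pics/t0.png');
A=cv2.resize(b[60:190,240:375],None,fx=4,fy=4,interpolation=cv2.INTER_CUBIC)
B=cv2.resize(b[170:305,125:215],None,fx=4,fy=4,interpolation=cv2.INTER_CUBIC)
o=np.zeros((540,900,3),np.uint8);o[:520,:540]=A;o[:540,540:900]=B;cv2.imwrite('pics/c0.png',o[:,:900])
o=cv2.resize(o,(800,480));cv2.imwrite('pics/c0.png',o)"
```

```text
(no output)
```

View pics/c0.png

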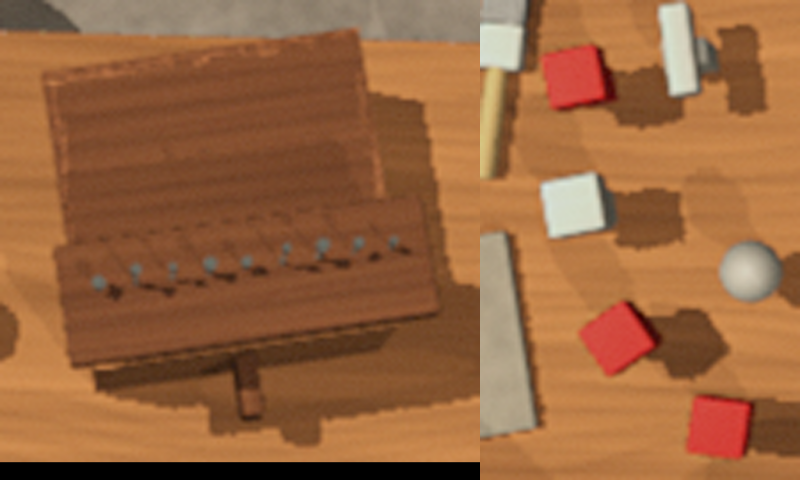

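```bash
cat > m.py <<'E'
from h import *
m=camera_model('top'); s=4*800/900
A=lambda u,v,z: ray(m,240+u/s,60+v/s,z)[:2]
B=lambda u,v,z: ray(m,125+(u-480)/s,170+v/s,z)[:2]
fl,fr,br,bl=[A(*p,213) for p in[(72,366),(438,313),(418,198),(55,245)]]
cl,cr=A(44,74,130),A(356,31,130)
for n,(l,r) in dict(front=(fl,fr),back=(bl,br),cab=(cl,cr)).items():
    d=l-r; print(n,(l+r)/2,np.linalg.norm(d),np.degrees(np.arctan2(-d[0],d[1])))
yaw=np.radians(np.mean([np.degrees(np.arctan2(-(l-r)[0],(l-r)[1])) for l,r in((fl,fr),(bl,br),(cl,cr))]))
X=np.array([np.cos(yaw),np.sin(yaw)])
print('yaw',np.degrees(yaw),'orig from slat f',(fl+fr)/2+42*X,'from slat b',(bl+br)/2-50*X,'from cab back',(cl+cr)/2-215*X)
print('fin end',A(250,414,106),'->panel-grip',A(250,414,106)+20*X)
st=np.array([B(*p,87) for p in[(541,184),(600,173),(608,230),(549,238)]]);print('stake',st.mean(0),st)
for i in range(4):
    d=st[(i+1)%4]-st[i];print(np.degrees(np.arctan2(d[1],d[0]))%90,np.linalg.norm(d))
E
python3 m.py
```

```text
front [680.29683615 -99.78132833] 276.14808362964413 9.568158068597143
back [769.62450921 -84.60587091] 274.8807263574022 8.787080619149595
cab [931.42122954 -57.65832896] 254.90057808680712 9.400341924564051
yaw 9.251860204103595 orig from slat f [721.75046434 -93.02879471] from slat b [720.27495184 -92.64460141] from cab back [719.21813288 -92.22487011]
fin end [ 641.2257041  -103.69747323] ->panel-grip [ 660.96552704 -100.48198103]
stake [484.84694656 349.87000084] [[502.29754357 377.69789482]
 [512.17836304 330.4126038 ]
 [466.15182439 322.05091286]
 [458.76005524 369.31859189]]
11.802795162359132 48.30661797829446
10.296687589637713 46.779911657930676
8.887988520213952 47.84215434215456
10.894041070404707 44.33650422932123
```

```bash
cat >> h.py <<'E'
O=np.array([720.5,-92.6,0]); YAW=np.radians(9.25)
X=np.array([np.cos(YAW),np.sin(YAW),0]);Y=np.array([-X[1],X[0],0]);Z=np.array([0,0,1.])
def cab(x,y,z): return O+x*X+y*Y+z*Z
def rot(xa,za):
    return Rn.from_matrix(np.c_[xa,np.cross(za,xa),za])
def tilt(d):
    a=np.radians(d); return rot(Y,np.sin(a)*X-np.cos(a)*Z)
E
python3 -c "
from h import *
np.set_printoptions(precision=2,suppress=True)
R=tilt(27); z=R.as_matrix()[:,2]; G=cab(-61,0.5,86)
print(delta(G+19*z-130*z,R), G+19*z-130*z)"
```

```text
(array([-56.8 ,  61.78,   2.97]), array([-26.6 ,   5.88, -24.23])) [ 610.48 -110.01  184.9 ]
```

Emit:
move_arm(
  deltas=[
    [1, -56.8, 61.78, 2.97, -26.6, 5.88, -24.23],
    [1, -56.8, 61.78, 2.97, -26.6, 5.88, -24.23],
    [1, -56.8, 61.78, 2.97, -26.6, 5.88, -24.23],
    [1, -56.8, 61.78, 2.97, -26.6, 5.88, -24.23],
    [1, -56.8, 61.78, 2.97, -26.6, 5.88, -24.23],
    [1, -56.8, 61.78, 2.97, -26.6, 5.88, -24.23],
    [1, -56.8, 61.78, 2.97, -26.6, 5.88, -24.23],
    [1, -56.8, 61.78, 2.97, -26.6, 5.88, -24.23],
    [1, -56.8, 61.78, 2.97, -26.6, 5.88, -24.23],
    [1, -56.8, 61.78, 2.97, -26.6, 5.88, -24.23],
    [1, -56.8, 61.78, 2.97, -26.6, 5.88, -24.23],
    [1, -56.8, 61.78, 2.97, -26.6, 5.88, -24.23],
    [1, -56.8, 61.78, 2.97, -26.6, 5.88, -24.23],
    [1, -56.8, 61.78, 2.97, -26.6, 5.88, -24.23],
    [1, -56.8, 61.78, 2.97, -26.6, 5.88, -24.23],
    [1, -56.8, 61.78, 2.97, -26.6, 5.88, -24.23],
    [1, -56.8, 61.78, 2.97, -26.6, 5.88, -24.23],
    [1, -56.8, 61.78, 2.97, -26.6, 5.88, -24.23],
    [1, -56.8, 61.78, 2.97, -26.6, 5.88, -24.23],
    [1, -56.8, 61.78, 2.97, -26.6, 5.88, -24.23],
  ],
)

```text
time: 1.77
position: [562.5, -32.9, 187.8]
tool_rot: [0.63, 0.741, 0.178, 0.151]
wrist_force: [0.5, 1.1, 0.1]
opening: 95.3
```

```bash
python3 -c "
from h import *
np.set_printoptions(precision=2,suppress=True)
R=tilt(27); z=R.as_matrix()[:,2]; G=cab(-61,0.5,86)
print(delta(G+19*z-130*z,R),get_obs()['q'])"
```

```text
(array([-8.38,  2.98,  1.84]), array([ 0.03, -0.02, -0.01])) [-0.27  0.32  2.05  0.53  0.39 -2.45]
```

Emit:
move_arm(
  deltas=[
    [1, 0, 0, 0, 0, 0, 160],
    [1, 0, 0, 0, 0, 0, 160],
    [1, 0, 0, 0, 0, 0, 160],
    [1, 0, 0, 0, 0, 0, 160],
    [1, 0, 0, 0, 0, 0, 160],
    [1, 0, 0, 0, 0, 0, 160],
    [1, 0, 0, 0, 0, 0, 160],
    [1, 0, 0, 0, 0, 0, 160],
    [1, 0, 0, 0, 0, 0, 160],
    [1, 0, 0, 0, 0, 0, 160],
    [1, 0, 0, 0, 0, 0, 160],
    [1, 0, 0, 0, 0, 0, 160],
    [1, 0, 0, 0, 0, 0, 160],
    [1, 0, 0, 0, 0, 0, 160],
    [1, 0, 0, 0, 0, 0, 160],
    [1, 0, 0, 0, 0, 0, 160],
    [1, 0, 0, 0, 0, 0, 160],
    [1, 0, 0, 0, 0, 0, 160],
    [1, 0, 0, 0, 0, 0, 160],
    [1, 0, 0, 0, 0, 0, 160],
  ],
)

```text
time: 3.43
position: [562.4, -32.9, 187.6]
tool_rot: [0.9, -0.367, 0.199, -0.122]
wrist_force: [0.0, 0.2, 0.3]
opening: 95.0
```

```bash
sed -i 's/return rot(Y,np/return rot(-Y,np/' h.py; python3 -c "
from h import *
np.set_printoptions(precision=2,suppress=True)
R=tilt(27); z=R.as_matrix()[:,2]; G=cab(-61,0.5,86)
print(delta(G+19*z-130*z,R),get_obs()['q'])"
```

```text
(array([8.53, 2.56, 1.82]), array([-0.01,  0.03, 36.4 ])) [-0.27  0.32  2.05  0.53  0.39  0.05]
```

Emit:
move_arm(
  deltas=[
    [1, 8.53, 2.56, 1.82, 0, 0, 36.4],
    [1, 8.53, 2.56, 1.82, 0, 0, 36.4],
    [1, 8.53, 2.56, 1.82, 0, 0, 36.4],
    [1, 8.53, 2.56, 1.82, 0, 0, 36.4],
    [1, 8.53, 2.56, 1.82, 0, 0, 36.4],
    [1, 8.53, 2.56, 1.82, 0, 0, 36.4],
    [1, 8.53, 2.56, 1.82, 0, 0, 36.4],
    [1, 8.53, 2.56, 1.82, 0, 0, 36.4],
    [1, 8.53, 2.56, 1.82, 0, 0, 36.4],
  ],
)

```text
time: 4.18
position: [610.4, -109.8, 184.9]
tool_rot: [0.742, -0.629, 0.151, -0.178]
wrist_force: [-0.7, 0.2, 0.4]
opening: 95.0
```

```bash
python3 -c "
from h import *
np.set_printoptions(precision=2,suppress=True)
R=tilt(27); z=R.as_matrix()[:,2]; G=cab(-61,0.5,86)
print(delta(G+19*z,R),get_obs()['q'])
im,m=snap('wrist','w1'); im=im[:,:,::-1].copy()
for p in [(-80,-9,106),(-80,9,106),(-28,9,106),(-28,0,120),(-28,-125,120),(-28,125,120),(-42,0,195)]:
    q=proj(m,cab(*p)); print(p,q)
    if np.all(np.abs(q)<2000): cv2.circle(im,tuple(int(v) for v in q),3,(255,255,0),1)
cv2.imwrite('pics/w1m.png',im)"
```

```text
(array([ 0.04, -0.01, 13.01]), array([0.  , 0.04, 0.18])) [-0.39  0.4   1.92  0.54  0.48  0.57]
(-80, -9, 106) [286.17 221.02]
(-80, 9, 106) [266.04 220.94]
(-28, 9, 106) [266.61 165.49]
(-28, 0, 120) [276.32 160.27]
(-28, -125, 120) [417.94 160.79]
(-28, 125, 120) [134.6  159.74]
(-42, 0, 195) [276.34 139.76]
```

View pics/w1m.png

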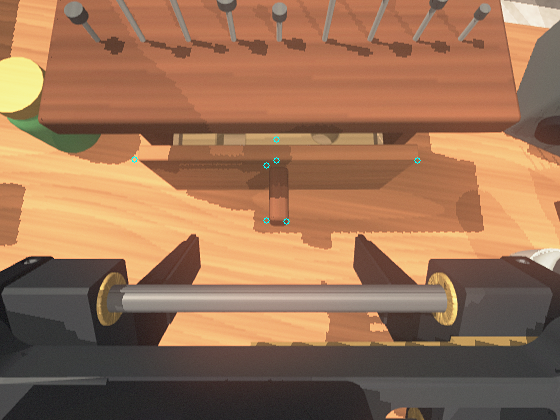

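The fin is at (268–288, 165–224), within 2 px of the prediction, so the drawer is about 13 mm ajar. I'll go in and grip.

Emit:
move_arm(
  deltas=[
    [1, 0.15, 0, 4, 0, 0, 0],
    [1, 0.15, 0, 8, 0, 0, 0],
    [1, 0.15, 0, 11, 0, 0, 0],
    [1, 0.15, 0, 13, 0, 0, 0],
    [1, 0.15, 0, 13, 0, 0, 0],
    [1, 0.15, 0, 13, 0, 0, 0],
    [0, 0.15, 0, 13, 0, 0, 0],
    [0, 0.15, 0, 13, 0, 0, 0],
    [0, 0.15, 0, 13, 0, 0, 0],
    [0, 0.15, 0, 13, 0, 0, 0],
    [0, 0.15, 0, 13, 0, 0, 0],
    [0, 0.15, 0, 13, 0, 0, 0],
    [0, 0.15, 0, 13, 0, 0, 0],
    [0, 0.15, 0, 13, 0, 0, 0],
    [0, 0.15, 0, 13, 0, 0, 0],
    [0, 0.15, 0, 13, 0, 0, 0],
  ],
  grip_force=35,
)

```text
time: 5.57
position: [668.9, -101.7, 69.1]
tool_rot: [0.742, -0.629, 0.151, -0.178]
wrist_force: [0.3, -0.2, 0.2]
opening: 33.7
```

```bash
python3 -c "
from h import *
np.set_printoptions(precision=2,suppress=True)
R=tilt(27); o=get_obs()
print(delta(o['position']-100*X,R),o['q'],o['wrist_force'])"
```

```text
(array([-0.03,  8.91, -4.54]), array([0.  , 0.04, 0.15])) [-0.34  0.64  1.87  0.82  0.3   0.32] [ 0.31 -0.15  0.15]
```

Emit:
move_arm(
  deltas=[
    [0, 0, 0, 0, 0, 0, 0],
    [0, 0, 0, 0, 0, 0, 0],
    [0, 0, 0, 0, 0, 0, 0],
    [0, 0, 0, 0, 0, 0, 0],
    [0, 0, 0, 0, 0, 0, 0],
    [0, 0.45, -0.23, 0, 0, 0, 0],
    [0, 0, 0.89, -0.45, 0, 0, 0],
  ],
)

```text
time: 6.15
position: [660.4, -103.1, 69.0]
tool_rot: [0.742, -0.628, 0.152, -0.178]
wrist_force: [8.6, -20.5, -2.5]
opening: 17.6
```

One row in that call had its columns misplaced, which gave a brief 4 mm sideways nudge; the last row corrected it. I'll carry on pulling.

Emit:
move_arm(
  deltas=[
    [0, 0, 0.89, -0.45, 0, 0, 0],
    [0, 0, 1.78, -0.91, 0, 0, 0],
    [0, 0, 2.67, -1.36, 0, 0, 0],
    [0, 0, 3.56, -1.82, 0, 0, 0],
    [0, 0, 4.45, -2.27, 0, 0, 0],
    [0, 0, 5.35, -2.72, 0, 0, 0],
    [0, 0, 6.24, -3.18, 0, 0, 0],
    [0, 0, 7.13, -3.63, 0, 0, 0],
    [0, 0, 7.13, -3.63, 0, 0, 0],
  ],
)

```text
time: 6.9
position: [580.5, -116.9, 69.0]
tool_rot: [0.742, -0.629, 0.152, -0.178]
wrist_force: [-2.8, -4.7, 0.3]
opening: 17.5
```

```bash
python3 -c "
from h import *
np.set_printoptions(precision=2,suppress=True)
R=tilt(27); o=get_obs()
G=o['position']-19*Rn.from_quat(o['tool_rot']).as_matrix()[:,2]
print('cab',(G-O)@X,(G-O)@Y,G[2]); print(delta(cab(-160,-1,86)+19*R.as_matrix()[:,2],R),o['q'],o['wrist_force'])"
```

```text
cab -150.7583116504039 -1.447315598361465 85.90665715966563
(array([-0.05,  0.82, -0.43]), array([-0.02,  0.  ,  0.17])) [-0.43  0.57  2.08  1.2   0.27 -0.16] [-2.81 -4.67  0.32]
```

Emit:
move_arm(
  deltas=[
    [0, 0, 0.89, -0.45, 0, 0, 0],
    [0, 0, 1.78, -0.91, 0, 0, 0],
    [0, 0, 2.67, -1.36, 0, 0, 0],
    [0, 0, 3.56, -1.82, 0, 0, 0],
    [0, 0, 4.45, -2.27, 0, 0, 0],
    [0, 0, 4.7, -2.4, 0, 0, 0],
    [0, 0, 4.95, -2.52, 0, 0, 0],
    [0, 0, 5.2, -2.65, 0, 0, 0],
    [0, 0, 5.4, -2.75, 0, 0, 0],
    [0, 0, 5.4, -2.75, 0, 0, 0],
  ],
)

```text
time: 7.73
position: [520.9, -127.1, 69.0]
tool_rot: [0.742, -0.629, 0.152, -0.178]
wrist_force: [0.1, -3.6, -0.0]
opening: 18.0
```

Emit:
move_arm(
  deltas=[
    [0, 0, 0.18, -0.09, 0, 0, 0],
    [0, 0, 0.36, -0.18, 0, 0, 0],
    [0, 0, 0.54, -0.27, 0, 0, 0],
    [0, 0, 0.54, -0.27, 0, 0, 0],
  ],
)

```text
time: 8.07
position: [518.2, -127.5, 69.2]
tool_rot: [0.742, -0.628, 0.152, -0.18]
wrist_force: [30.6, 6.9, -22.6]
opening: 17.8
```

```bash
python3 -c "
from h import *
o=get_obs()
G=o['position']-19*Rn.from_quat(o['tool_rot']).as_matrix()[:,2]
print('cab',(G-O)@X,(G-O)@Y,G[2],o['wrist_force']@X,o['q'])"
```

```text
cab -213.9692071271738 -1.9808378520722634 86.1055339384711 31.25930259904019 [-0.51529636  0.52295573  2.20972337  1.47904392  0.29429106 -0.52904769]
```

The stop is felt: 31 N with travel halted. Release and back off along the tool axis.

Emit:
move_arm(
  deltas=[
    [0.5, 0, 0, 0, 0, 0, 0],
    [0.5, 0, 0, 0, 0, 0, 0],
    [0.5, 0, 0, 0, 0, 0, 0],
    [0.6, 0, 0, 0, 0, 0, 0],
    [0.6, 0, 0, 0, 0, 0, 0],
    [0.6, 0, 0, -2, 0, 0, 0],
    [0.6, 0, 0, -5, 0, 0, 0],
    [0.8, 0, 0, -8, 0, 0, 0],
    [1, 0, 0, -12, 0, 0, 0],
    [1, 0, 0, -16, 0, 0, 0],
    [1, 0, 0, -18, 0, 0, 0],
    [1, 0, 0, -18, 0, 0, 0],
  ],
)

```text
time: 9.07
position: [436.2, -141.9, 232.9]
tool_rot: [0.742, -0.627, 0.156, -0.18]
wrist_force: [1.2, 0.6, 0.6]
opening: 85.2
```

```bash
python3 -c "
from h import *
np.set_printoptions(precision=2,suppress=True)
o=get_obs();print(o['q'],o['position'])
im,m=snap('wrist','w2'); im=im[:,:,::-1].copy()
d=166
for p in [(39-d,52,63),(39-d,-52,63),(-16-d,-125,120),(-16-d,125,120)]+[(39-d+a,52+b,63) for a in(-15.75,15.75) for b in (-15.75,15.75)]:
    q=proj(m,cab(*p)); print(p,q)
    if np.all(np.abs(q)<2000): cv2.circle(im,tuple(int(v) for v in q),2,(255,255,0),1)
cv2.imwrite('pics/w2m.png',im)
a=np.radians(10.4)
R=rot(-np.array([-np.sin(a),np.cos(a),0]),-Z)
print(delta([485,350,220],R))"
```

```text
[-0.67  0.11  2.18  0.64  0.6   0.25] [ 436.22 -141.91  232.88]
(-127, 52, 63) [232.44 132.27]
(-127, -52, 63) [313.66 132.78]
(-182, -125, 120) [390.51 157.33]
(-182, 125, 120) [153.93 155.93]
(-142.75, 36.25, 63) [244.43 143.86]
(-142.75, 67.75, 63) [219.59 143.7 ]
(-111.25, 36.25, 63) [245.07 121.02]
(-111.25, 67.75, 63) [220.64 120.86]
(array([-47.71, -10.97,   6.76]), array([-27.47,  -0.42,  -0.87]))
```

View pics/w2m.png

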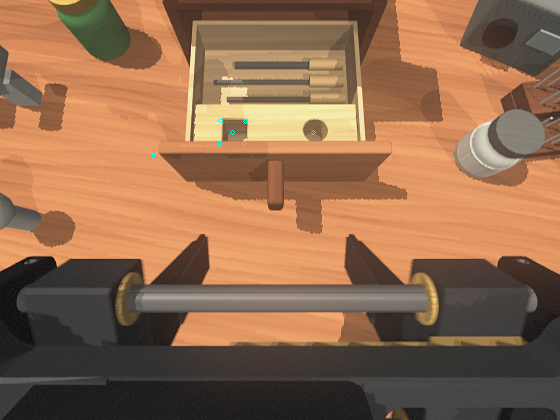

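Square hole seen at (221–248, 120–142), round hole at 315; about 2 mm right of my prediction. The drawer is fully out. I'll shift the cabinet frame by -2 mm in y and go over the stake.

Emit:
move_arm(
  deltas=[
    [1, -47.71, -10.97, 6.76, -27.47, -0.42, -0.87],
    [1, -47.71, -10.97, 6.76, -27.47, -0.42, -0.87],
    [1, -47.71, -10.97, 6.76, -27.47, -0.42, -0.87],
    [1, -47.71, -10.97, 6.76, -27.47, -0.42, -0.87],
    [1, -47.71, -10.97, 6.76, -27.47, -0.42, -0.87],
    [1, -47.71, -10.97, 6.76, -27.47, -0.42, -0.87],
    [1, -47.71, -10.97, 6.76, -27.47, -0.42, -0.87],
    [1, -47.71, -10.97, 6.76, -27.47, -0.42, -0.87],
    [1, -47.71, -10.97, 6.76, -27.47, -0.42, -0.87],
    [1, -47.71, -10.97, 6.76, -27.47, -0.42, -0.87],
    [1, -47.71, -10.97, 6.76, -27.47, -0.42, -0.87],
    [1, -47.71, -10.97, 6.76, -27.47, -0.42, -0.87],
    [1, -47.71, -10.97, 6.76, -27.47, -0.42, -0.87],
    [1, -47.71, -10.97, 6.76, -27.47, -0.42, -0.87],
    [1, -47.71, -10.97, 6.76, -27.47, -0.42, -0.87],
    [1, -47.71, -10.97, 6.76, -27.47, -0.42, -0.87],
    [1, -47.71, -10.97, 6.76, -27.47, -0.42, -0.87],
    [1, -47.71, -10.97, 6.76, -27.47, -0.42, -0.87],
  ],
)

```text
time: 10.62
position: [484.8, 349.2, 219.1]
tool_rot: [0.768, -0.64, -0.0, 0.001]
wrist_force: [-0.3, -0.4, -0.3]
opening: 95.3
```

```bash
sed -i 's/^O=.*; YAW/O=np.array([720.8,-94.6,0]); YAW/' h.py; python3 -c "
from h import *
np.set_printoptions(precision=2,suppress=True)
o=get_obs();print(o['q'],o['position'])
im,m=snap('wrist','w3'); im=im[:,:,::-1].copy()
a=np.radians(10.4);ex=np.array([np.cos(a),np.sin(a),0]);ey=np.array([-ex[1],ex[0],0])
for s,t in [(-1,-1),(-1,1),(1,1),(1,-1)]:
    q=proj(m,np.array([485,350,87])+23*(s*ex+t*ey)); print(q)
    cv2.circle(im,tuple(int(v) for v in q),2,(0,255,0),1)
cv2.imwrite('pics/w3m.png',im)
R=rot(-ey,-Z)
print(delta([485,350,220],R))"
```

```text
[0.51 0.45 1.62 0.   1.07 1.9 ] [484.79 349.16 219.13]
[296.34 219.89]
[252.98 219.91]
[252. 177.]
[297.14 176.98]
(array([-0.09, -0.02, -0.05]), array([ 0.05, -0.  , -0.05]))
```

View pics/w3m.png

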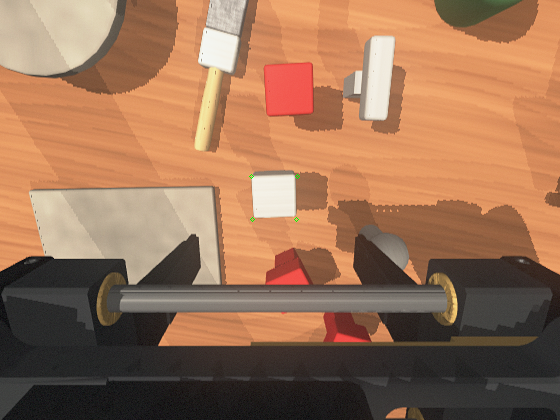

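```bash
python3 -c "
from h import *
np.set_printoptions(precision=2,suppress=True)
im=cv2.imread('pics/w3.png'); c=im[160:232,235:312]; h=cv2.cvtColor(c,cv2.COLOR_BGR2HSV)
k=((h[:,:,1]<45)&(h[:,:,2]>150)).astype(np.uint8)
n,l,s,ce=cv2.connectedComponentsWithStats(k); i=1+s[1:,4].argmax(); print(s[i])
cn=max(cv2.findContours((l==i).astype(np.uint8),0,1)[0],key=len)
m=camera_model('wrist')
P=np.float32([ray(m,p[0][0]+235,p[0][1]+160,87)[:2] for p in cn])
print(cv2.minAreaRect(P))"
```

```text
[  17   15   44   43 1776]
((487.7394104003906, 351.4957580566406), (44.90293502807617, 44.5616569519043), 11.320808410644531)
```

```bash
python3 -c "
from h import *
np.set_printoptions(precision=2,suppress=True)
a=np.radians(11.2);ey=np.array([-np.sin(a),np.cos(a),0])
print(delta([487.5,351.3,54],rot(-ey,-Z)))"
```

```text
(array([-0.18, -0.31, 16.55]), array([ 0.05, -0.  , -0.85]))
```

Emit:
move_arm(
  deltas=[
    [1, -0.18, -0.31, 3, 0, 0, -0.85],
    [1, -0.18, -0.31, 6, 0, 0, -0.85],
    [1, -0.18, -0.31, 9, 0, 0, -0.85],
    [1, -0.18, -0.31, 12, 0, 0, -0.85],
    [1, -0.18, -0.31, 14.5, 0, 0, -0.85],
    [1, -0.18, -0.31, 16, 0, 0, -0.85],
    [1, -0.18, -0.31, 16.5, 0, 0, -0.85],
    [0.2, -0.18, -0.31, 16.5, 0, 0, -0.85],
    [0.2, -0.18, -0.31, 16.5, 0, 0, -0.85],
    [0.2, -0.18, -0.31, 16.5, 0, 0, -0.85],
    [0.2, -0.18, -0.31, 16.5, 0, 0, -0.85],
    [0.2, -0.18, -0.31, 16.5, 0, 0, -0.85],
    [0.2, -0.18, -0.31, 16.5, 0, 0, -0.85],
    [0.2, -0.18, -0.31, 16.5, 0, 0, -0.85],
    [0.2, -0.18, -0.31, 16.5, 0, 0, -0.85],
    [0.2, -0.18, -0.31, 16.5, 0, 0, -0.85],
    [0.2, -0.18, -0.31, 16.5, 0, 0, -0.85],
    [0.2, -0.18, -0.31, 16.5, 0, 0, -0.85],
    [0.2, -0.18, -0.31, 16.5, 0, 0, -0.85],
  ],
  grip_force=45,
)

```text
time: 12.25
position: [487.6, 351.5, 54.7]
tool_rot: [0.773, -0.635, -0.0, 0.0]
wrist_force: [-0.2, 1.0, 3.7]
opening: 45.9
```

```bash
python3 -c "
from h import *
np.set_printoptions(precision=2,suppress=True)
P=cab(-126.5,52,215); print(P, delta(P,rot(-Y,-Z)))"
```

```text
[587.59 -63.61 215.  ] (array([ 42.66,  -1.74, -16.04]), array([0.03, 0.01, 1.95]))
```

Emit:
move_arm(
  deltas=[
    [0.2, 0, 0, -1, 0, 0, 0],
    [0.2, 0, 0, -3, 0, 0, 0],
    [0.2, 0, 0, -6, 0, 0, 0],
    [0.2, 0, 0, -9, 0, 0, 0],
    [0.2, 0, 0, -12, 0, 0, 0],
    [0.2, 0, 0, -15, 0, 0, 0],
    [0.2, 0, 0, -16, 0, 0, 0],
    [0.2, 0, 0, -16, 0, 0, 0],
  ],
)

```text
time: 12.92
position: [488.2, 351.7, 216.9]
tool_rot: [0.773, -0.635, 0.0, -0.002]
wrist_force: [0.8, 0.4, -6.5]
opening: 45.9
```

Emit:
move_arm(
  deltas=[
    [0.2, 2, 0, 0, 0, 0, 0.2],
    [0.2, 5, -0.2, 0, 0, 0, 0.4],
    [0.2, 8, -0.4, 0, 0, 0, 0.6],
    [0.2, 11, -0.5, 0, 0, 0, 0.8],
    [0.2, 14, -0.6, 0, 0, 0, 1],
    [0.2, 17, -0.7, 0, 0, 0, 1.2],
    [0.2, 20, -0.8, 0, 0, 0, 1.4],
    [0.2, 23, -0.9, 0, 0, 0, 1.6],
    [0.2, 26, -1, 0, 0, 0, 1.8],
    [0.2, 29, -1.2, 0, 0, 0, 1.95],
    [0.2, 32, -1.3, 0, 0, 0, 1.95],
    [0.2, 35, -1.4, 0, 0, 0, 1.95],
    [0.2, 38, -1.5, 0, 0, 0, 1.95],
    [0.2, 40, -1.6, 0, 0, 0, 1.95],
    [0.2, 41.7, -1.7, 0, 0, 0, 1.95],
    [0.2, 42.5, -1.74, 0, 0, 0, 1.95],
    [0.2, 42.66, -1.74, 0, 0, 0, 1.95],
    [0.2, 42.66, -1.74, 0, 0, 0, 1.95],
  ],
)

```text
time: 14.42
position: [587.5, -63.2, 215.0]
tool_rot: [0.762, -0.648, -0.001, -0.001]
wrist_force: [0.2, -0.0, -5.2]
opening: 46.0
```

```bash
python3 -c "
from h import *
np.set_printoptions(precision=2,suppress=True)
print(delta(cab(-126.5,52,215),rot(-Y,-Z)),get_obs()['q'])
im,m=snap('wrist','w4'); im=im[:,:,::-1].copy()
C=cab(-126.5,52,63)
for s,t in [(-1,-1),(-1,1),(1,1),(1,-1)]:
    q=proj(m,C+15.75*(s*X+t*Y)); print(q); cv2.circle(im,tuple(int(v) for v in q),2,(0,255,0),1)
q=proj(m,cab(-126.5,-52,63));print(q); cv2.circle(im,tuple(int(v) for v in q),2,(0,255,0),1)
cv2.imwrite('pics/w4m.png',im)"
```

```text
(array([0.05, 0.  , 0.  ]), array([-0.05,  0.14, -0.03])) [-0.22  0.44  1.64  0.    1.06  1.19]
[290.25 208.84]
[262.09 208.83]
[261.7  181.06]
[290.59 181.06]
[370.38 195.13]
```

View pics/w4m.png

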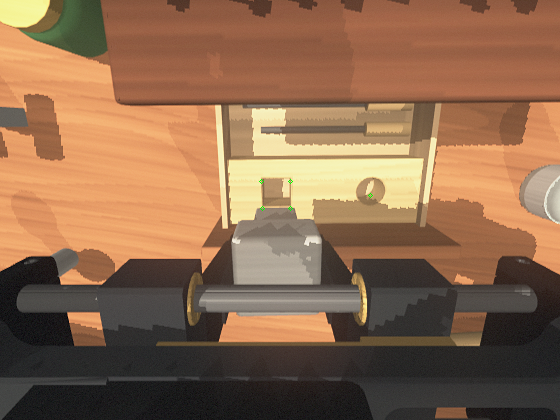

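The mouth shows at about (263–291, 178–207) and the round hole's centre at about (371,191); predicted 195, so the socket lies about 4 mm further in. I'll zoom for a measurement.

```bash
python3 -c "
import cv2
b=cv2.imread('pics/w4.png')[150:235,220:400]
cv2.imwrite('pics/w4c.png',cv2.resize(b,None,fx=4.4,fy=4.4,interpolation=cv2.INTER_CUBIC))"
```

```text
(no output)
```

View pics/w4c.png

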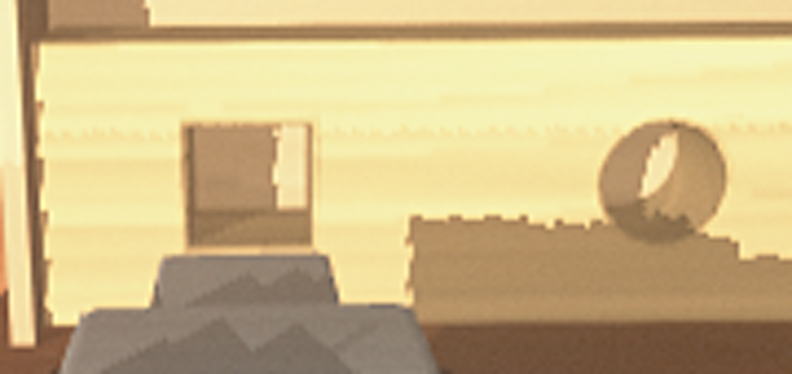

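```bash
python3 -c "
from h import *
np.set_printoptions(precision=2,suppress=True)
m=camera_model('wrist'); px=lambda u,v:(220+u/4.4,150+v/4.4)
for n,p in dict(sq=(247.5,184.5),rd=(663,181)).items():
    w=ray(m,*px(*p),63); print(n,w,(w-O)@X,(w-O)@Y)
l=ray(m,*px(45,42),63);r=ray(m,*px(790,38),63);d=l-r;print('rack yaw',np.degrees(np.arctan2(-d[0],d[1])))
o=get_obs();T=o['position'];Rt=Rn.from_quat(o['tool_rot']).as_matrix();xa=Rt[:,0];ya=Rt[:,1]
for n,hx,z in(('shank3',15,163.3),('foot',13,160.3),('headbot',23,215.3),('headtop',23,247)):
  for s in(-1,1):
    q=proj(m,[*T[:2],z]-hx*ya*np.sign(ya@X)*-1+s*hx*xa); print(n,s,(q-[220,150])*4.4)
print(ya, np.degrees(np.arctan2(-xa[1],-xa[0]))-90)"
```

```text
sq [591.19 -62.62  63.  ] -122.77993519804359 52.397419338830815
rd [ 608.87 -165.1    63.  ] -121.80826617143214 -51.58604758688342
rack yaw 9.58666665025998
shank3 -1 [157.14 247.35]
shank3 1 [328.6  247.37]
foot -1 [169.77 253.7 ]
foot 1 [316.2  253.71]
headbot -1 [ 70.59 292.9 ]
headbot 1 [410.49 292.91]
headtop -1 [ 33.36 377.69]
headtop 1 [443.41 377.69]
[-0.99 -0.16 -0.  ] 9.25541130755721
```

Emit:
move_arm(
  deltas=[
    [0.2, -0.06, -0.45, 2, 0, 0, 0],
    [0.2, -0.06, -0.45, 4.5, 0, 0, 0],
    [0.2, -0.06, -0.45, 7, 0, 0, 0],
    [0.2, -0.06, -0.45, 8.3, 0, 0, 0],
    [0.2, -0.06, -0.45, 8.8, 0, 0, 0],
    [0.2, -0.06, -0.45, 8.8, 0, 0, 0],
    [0.2, -0.06, -0.45, 8.8, 0, 0, 0],
  ],
)

```text
time: 15.05
position: [592.3, -60.5, 128.1]
tool_rot: [0.762, -0.647, -0.0, -0.001]
wrist_force: [0.1, -0.2, -5.5]
opening: 45.7
```

```bash
python3 -c "
from h import *
np.set_printoptions(precision=2,suppress=True)
o=get_obs();T=o['position'];print(T,o['wrist_force'],(T-O)@X,(T-O)@Y)
im,m=snap('wrist','w5')
C=cab((T-O)@X,(T-O)@Y,0)
u0,v0=[int(v) for v in proj(m,C+15*X+63*Z)]; u0-=60;v0-=50
for n,hx,z in(('shank',15,T[2]-51.7),('mouth',17.25,63)):
  for s in(-1,1): print(n,proj(m,C+hx*X-s*hx*Y+z*Z), (proj(m,C+hx*X-s*hx*Y+z*Z)-[u0,v0])*6)
print(u0,v0)
b=im[v0:v0+90,u0:u0+130,::-1]
cv2.imwrite('pics/w5c.png',cv2.resize(b,None,fx=6,fy=6,interpolation=cv2.INTER_CUBIC))"
```

```text
[592.3  -60.49 128.08] [ 0.07 -0.19 -5.46] -121.34922467142422 54.32285522445151
shank [255.66 206.36] [243.97 332.19]
shank [294.7  206.42] [478.19 332.54]
mouth [253.97 199.27] [233.8  289.65]
mouth [296.59 199.34] [489.51 290.02]
215 151
```

View pics/w5c.png

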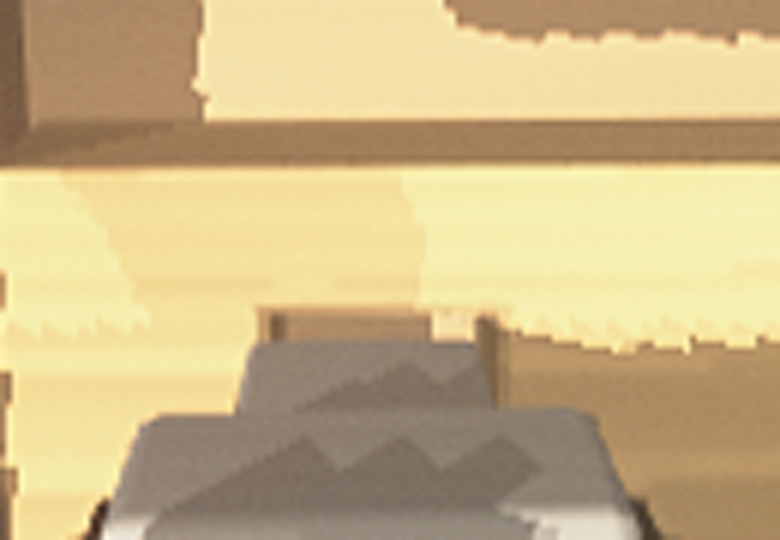

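Emit:
move_arm(
  deltas=[
    [0.2, 0.22, 0.1, 0.2, 0, 0, 0],
    [0.2, 0.22, 0.1, 0.6, 0, 0, 0],
    [0.2, 0.22, 0.1, 0.9, 0, 0, 0],
    [0.2, 0.22, 0.1, 1.1, 0, 0, 0],
    [0.2, 0.22, 0.1, 1.3, 0, 0, 0],
    [0.2, 0.22, 0.1, 1.5, 0, 0, 0],
    [0.2, 0.22, 0.1, 1.7, 0, 0, 0],
    [0.2, 0.22, 0.1, 1.7, 0, 0, 0],
  ],
)

```text
time: 15.77
position: [591.8, -63.0, 111.0]
tool_rot: [0.762, -0.648, -0.0, -0.002]
wrist_force: [-0.0, -0.2, -5.3]
opening: 46.3
```

```bash
python3 -c "
from h import *
o=get_obs();T=o['position'];print((T-O)@X,(T-O)@Y,T[2],o['wrist_force']@X,o['wrist_force']@Y,o['wrist_force'][2],o['moment'])"
```

```text
-122.25390767807008 51.947374709469045 111.03959888131475 -0.07082272269438976 -0.20744679468025795 -5.281189875351412 [-0.1078183   0.17719212 -0.03148731]
```

The foot is 7 mm into the hole with no contact force, so I'll continue down.

Emit:
move_arm(
  deltas=[
    [0.2, 0, 0, 0.4, 0, 0, 0],
    [0.2, 0, 0, 0.8, 0, 0, 0],
    [0.2, 0, 0, 1.2, 0, 0, 0],
    [0.2, 0, 0, 1.6, 0, 0, 0],
    [0.2, 0, 0, 2, 0, 0, 0],
    [0.2, 0, 0, 2.4, 0, 0, 0],
    [0.2, 0, 0, 2.8, 0, 0, 0],
    [0.2, 0, 0, 3.1, 0, 0, 0],
    [0.2, 0, 0, 3.4, 0, 0, 0],
    [0.2, 0, 0, 3.55, 0, 0, 0],
    [0.2, 0, 0, 3.65, 0, 0, 0],
    [0.2, 0, 0, 3.65, 0, 0, 0],
  ],
)

```text
time: 16.77
position: [591.9, -62.9, 74.8]
tool_rot: [0.762, -0.648, 0.0, -0.002]
wrist_force: [-1.4, 0.0, -3.3]
opening: 45.8
```

```bash
python3 -c "
from h import *
o=get_obs();T=o['position'];print((T-O)@X,(T-O)@Y,T[2],o['wrist_force']@X,o['wrist_force']@Y,o['wrist_force'][2],o['moment'])"
```

```text
-122.16528026236081 52.05553521501251 74.7951832980267 -1.3608716600813202 0.24924863707435327 -3.3076451028152185 [0.04520509 0.38197191 0.03058017]
```

Emit:
move_arm(
  deltas=[
    [0.2, 0, 0, 0.1, 0, 0, 0],
    [0.2, 0, 0, 0.1, 0, 0, 0],
    [0.75, 0, 0, 0, 0, 0, 0],
    [0.75, 0, 0, 0, 0, 0, 0],
    [0.75, 0, 0, 0, 0, 0, 0],
    [0.75, 0, 0, 0, 0, 0, 0],
    [0.75, 0, 0, 0, 0, 0, 0],
    [0.75, 0, 0, 0, 0, 0, 0],
    [0.75, 0, 0, -1, 0, 0, 0],
    [0.75, 0, 0, -3, 0, 0, 0],
    [0.75, 0, 0, -6, 0, 0, 0],
    [0.75, 0, 0, -9, 0, 0, 0],
    [0.75, 0, 0, -12, 0, 0, 0],
    [0.75, 0, 0, -14, 0, 0, 0],
    [0.75, 0, 0, -14, 0, 0, 0],
  ],
)

```text
time: 18.02
position: [593.0, -63.4, 220.0]
tool_rot: [0.762, -0.647, 0.003, -0.003]
wrist_force: [-0.4, -0.2, 0.3]
opening: 71.7
```

```bash
python3 -c "
from h import *
np.set_printoptions(precision=2,suppress=True)
im,m=snap('wrist','w6');im=im[:,:,::-1].copy()
for s,t in [(-1,-1),(-1,1),(1,1),(1,-1)]:
    q=proj(m,cab(-123,52,107)+23*(s*X+t*Y)); cv2.circle(im,tuple(int(v) for v in q),2,(0,255,0),1)
tp,n=snap('top','t6')
a=cv2.resize(tp[60:200,240:375,::-1],None,fx=2.9,fy=2.9)
o=np.zeros((420,800,3),np.uint8);o[:,:400]=im[:,110:510];o[:406,400:400+391]=a;cv2.imwrite('pics/w6m.png',o)"
```

```text
Traceback (most recent call last):
ValueError: could not broadcast input array from shape (406,392,3) into shape (406,391,3)
```

```bash
python3 -c "
from h import *
im=cv2.imread('pics/w6.png');m=camera_model('wrist')
for s,t in [(-1,-1),(-1,1),(1,1),(1,-1)]:
    q=proj(m,cab(-123,52,107)+23*(s*X+t*Y)); cv2.circle(im,tuple(int(v) for v in q),2,(0,255,0),1)
sc=cv2.imread('pics/t6.png')
o=np.zeros((420,800,3),np.uint8);o[:,:400]=im[:,110:510];o[:406,400:792]=cv2.resize(sc[60:200,240:375],(392,406));cv2.imwrite('pics/w6m.png',o)"
```

```text
(no output)
```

View pics/w6m.png

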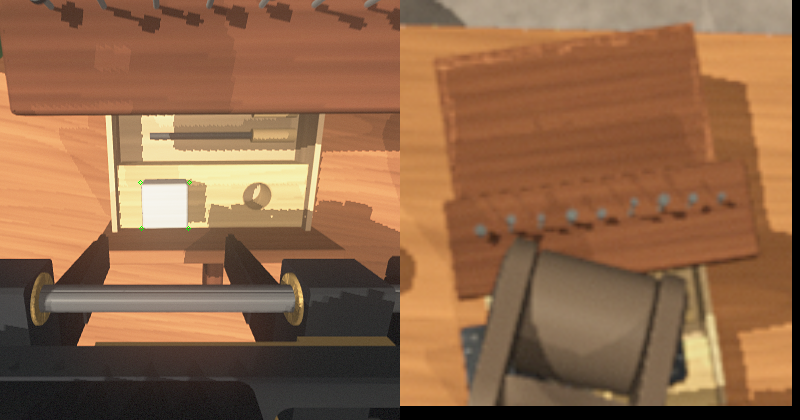

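The stake head lies within about 1 px of the predicted seated outline (left panel at 141–189, 181–230): seated and square. The drawer's position shows a few mm of doubt (hole at -122.5 against a nominal -126), so it may have rebounded on release. I'll check the stop by pushing the panel outward from inside with shut fingers.

Emit:
move_arm(
  deltas=[
    [0, 2, 0.8, 0, 0, 0, 0],
    [0, 4, 1.6, 0, 0, 0, 0],
    [0, 5.2, 1.8, 0, 0, 0, 0],
    [0, 5.2, 1.8, 0, 0, 0, 0],
    [0, 5.2, 1.8, 0, 0, 0, 0],
    [0, 5.2, 1.8, 0, 0, 0, 0],
    [0, 5.2, 1.8, 0, 0, 0, 0],
    [0, 5.2, 1.8, 0, 0, 0, 0],
    [0, 5.2, 1.8, 0, 0, 0, 0],
    [0, 5.2, 1.8, 0, 0, 0, 0],
    [0, 5.2, 1.8, 0, 0, 0, 0],
    [0, 5.2, 1.8, 2, 0, 0, 0],
    [0, 5.2, 1.8, 5, 0, 0, 0],
    [0, 5.2, 1.8, 8, 0, 0, 0],
    [0, 5.2, 1.8, 11, 0, 0, 0],
    [0, 5.2, 1.8, 12.5, 0, 0, 0],
    [0, 5.2, 1.8, 12.5, 0, 0, 0],
    [0, 5.2, 1.8, 12.5, 0, 0, 0],
  ],
  grip_force=10,
)

```text
time: 19.62
position: [582.7, -117.1, 90.5]
tool_rot: [0.762, -0.648, 0.0, -0.002]
wrist_force: [0.5, 0.4, 0.7]
opening: 0.2
```

```bash
python3 -c "
from h import *
o=get_obs();T=o['position'];print((T-O)@X,(T-O)@Y,T[2],o['wrist_force'])"
```

```text
-139.9492259654907 -0.032825555319754555 90.49143406831703 [0.51774967 0.44837146 0.66167174]
```

Emit:
move_arm(
  deltas=[
    [0, 0, 0.3, 0, 0, 0, 0],
    [0, 0, 0.6, 0, 0, 0, 0],
    [0, 0, 0.8, 0, 0, 0, 0],
    [0, 0, 1.0, 0, 0, 0, 0],
    [0, 0, 1.2, 0, 0, 0, 0],
    [0, 0, 1.3, 0, 0, 0, 0],
    [0, 0, 1.3, 0, 0, 0, 0],
  ],
)

```text
time: 20.2
position: [571.5, -119.1, 91.3]
tool_rot: [0.762, -0.648, 0.002, -0.003]
wrist_force: [7.7, 3.5, -0.2]
opening: 0.1
```

```bash
python3 -c "
from h import *
o=get_obs();T=o['position'];print((T-O)@X,(T-O)@Y,T[2],o['wrist_force']@X)"
```

```text
-151.30436191037847 -0.22440074563624174 91.32524170231565 8.108545758049
```

Emit:
move_arm(
  deltas=[
    [0, 0, 0.1, 0, 0, 0, 0],
    [0, 0, 0.2, 0, 0, 0, 0],
    [0, 0, 0.3, 0, 0, 0, 0],
    [0, 0, 0.3, 0, 0, 0, 0],
  ],
)

```text
time: 20.53
position: [571.6, -119.3, 92.0]
tool_rot: [0.762, -0.648, 0.005, -0.005]
wrist_force: [17.2, 6.4, -9.0]
opening: 0.6
```

```bash
python3 -c "
from h import *
o=get_obs();T=o['position'];print((T-O)@X,(T-O)@Y,T[2],o['wrist_force']@X)"
```

```text
-151.19743151788526 -0.439656578182668 91.9556852439387 17.95824132287
```

18 N with no movement, so the drawer is against its stop. Retreat.

Emit:
move_arm(
  deltas=[
    [0, 0, -0.3, 0, 0, 0, 0],
    [0, 0, -0.7, 0, 0, 0, 0],
    [0, 0, -0.7, 0, 0, 0, 0],
    [0, 0, -0.7, -2, 0, 0, 0],
    [0, 0, -0.7, -5, 0, 0, 0],
    [0, 0, -0.7, -8, 0, 0, 0],
    [0, 0, -0.7, -11, 0, 0, 0],
    [0, 0, -0.7, -14, 0, 0, 0],
    [0, 0, -0.7, -17, 0, 0, 0],
    [0, 0, 2, -18, 0, 0, 0],
    [0, 0, 5, -18, 0, 0, 0],
    [0, 0, 8, -18, 0, 0, 0],
    [0, 0, 11, -18, 0, 0, 0],
    [0, 0, 14, -18, 0, 0, 0],
    [0, 0, 14, -18, 0, 0, 0],
    [0, 0, 14, -18, 0, 0, 0],
  ],
)

```text
time: 21.87
position: [429.7, -142.2, 270.4]
tool_rot: [0.761, -0.648, 0.006, -0.005]
wrist_force: [-0.4, 0.3, -0.3]
opening: 0.6
```

```bash
python3 -c "
from h import *
a,_=snap('wrist','w7');b,_=snap('scene','s7');t,_=snap('top','t7')
o=np.zeros((600,800,3),np.uint8)
o[:300,:400]=cv2.resize(a,(400,300));o[:300,400:]=cv2.resize(b,(400,300));o[300:,:400]=cv2.resize(t,(400,300));o[300:,400:]=cv2.resize(cv2.imread('pics/t0.png')[:,:,::-1],(400,300))
cv2.imwrite('pics/f.png',o[:,:,::-1])"
```

```text
(no output)
```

View pics/f.png

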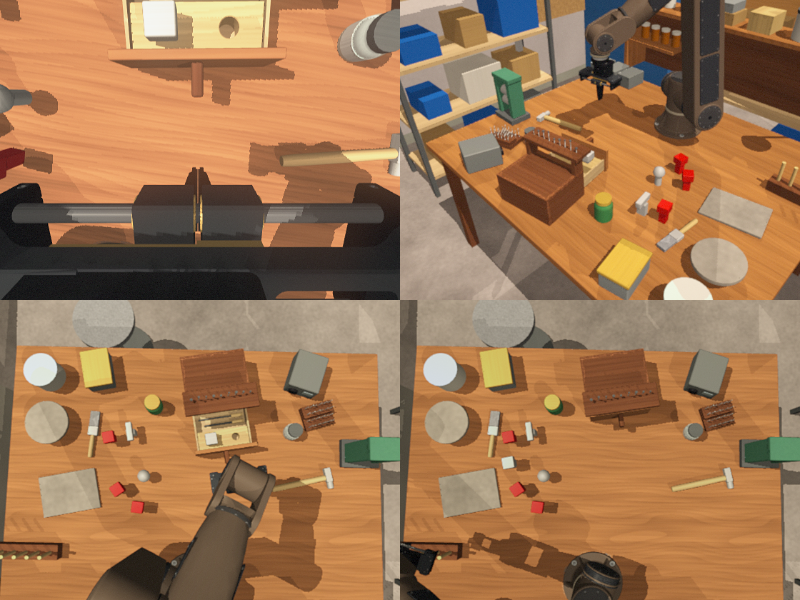

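The drawer is fully out and the stake head sits in the left socket, at about (160,20) in the wrist view. Every other object is where it was at the start.

```bash
python3 -c "
from workcell import finish_job; print(finish_job())"
```

```text
the job is handed in; nothing more can be done
None
```

The drawer is out against its stop, the square steel stake stands in the rack's square socket, and the job is handed in at about 22 s of robot time.

- **Drawer:** I gripped the pull with the tool leaned 27° and pulled until the stop was felt at 31 N. After seating the stake, I pushed the panel outward from inside. It held 18 N without moving, so the drawer is on its stop.
- **Stake:** It entered the hole with no contact force. It came to rest at tool height 74.8 mm, against 74.7 mm expected for fully home. From above, the head is within about a pixel of the seated outline, square and upright.
- **Other things on the bench:** The last top picture shows every other tool, jar and red look-alike where it was at the start, judged by eye.

**What disagreed:** My first cabinet position was off by about 2 mm sideways. The socket measured about 4 mm further in than expected, which is why I did the second check of the stop.

**What went wrong:** One row of a move had its columns misplaced while I held the pull, giving a brief sideways nudge of about 20 N. I corrected it at once and saw no effect from it.

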